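# Unlock the pantry drawer and put the lemon away

## Task

Take the blue key from the wooden key block and unlock the white pantry drawer with it: push the key fully home in the lock on top, feeling for the slot of the barrel, then turn it clockwise until the bolt lets go and the drawer runs out by itself. Then set the lemon down in the empty cup of the drawer's fruit tray, beside the mandarin. Leave the drawer open and the key in the lock, and do not knock the other things about.

Things in the scene. Friction and masses are not known exactly. Their poses are not given: they have to be found in the camera images.
- key: Steel key, round blue bow, 83 mm long, 70 g, standing upright in the wooden block. Origin on its axis at the underside of its collar (26 mm dia., 6 mm thick); z up to the bow. Below the origin: round shank 16 mm dia. to z = -19, tapered to 13 mm dia. at -22, then the flat blade.
- key_bow (a point): Centre of the blue key's bow, 28 mm above the key's origin: a disc 40 mm dia. standing on edge, 12 mm thick along the key's y. Grip it here across its thickness.
- key_tip (a point): Tip of the blue key's flat blade, 35 mm below the key's origin. Blade 13 mm long, 15 mm wide along the key's x, 5 mm thick along its y (4.2 mm in the last 2 mm). It works either way round (half turn).
- spare_key: The same key with a red bow and a square 10.5 mm bit, for another lock; it does not fit this one. Origin and sizes as for the blue key. Either key may stand in either hole of the block.
- key_block: Fixed oak block 70 x 130 x 45 mm (x, y, z), origin at the centre of its underside, with two round 20 mm holes, 40 mm deep, at y = +35 and -35 mm; a key stands in each with its collar on the block's top.
- pantry_box: Fixed white steel box 160 x 287 x 95 mm (x, y, z) with a light wooden drawer front, origin at the centre of its underside, front towards -x. The drawer takes the left (+y) part, the lock column the right (-y) end. Its drawer runs out to -x.
- lock_mouth (a point): Centre of the lock's round mouth on top of its steel rim (48 mm dia., 4 mm above the box's top); axes as pantry_box. A plain well 19 mm dia. goes 22 mm down to the barrel. Fully home, the key's collar rests on the rim and the key's origin is at this point. From about 28 mm tip depth a sprung plunger pushes back, 3 N rising to 6 N.
- lock_barrel (a point): Centre of the well's floor, 22 mm below lock_mouth: face of a turning brass barrel with a slot 17.5 x 6.8 mm, 12 mm deep. The slot lies along the box's x, but anywhere up to 26 degrees either way (not measured; find it by feel: the blade stops on the face, or drops in when aligned within some 8 degrees). 0.05 N m of friction holds the barrel.
- drawer (a joint): How far the drawer is out, m: 0 shut, 0.10 fully out. Only with the key fully home (within about 2 mm) can the barrel turn past 29 degrees. Turned clockwise (from above), the bolt lets go about 54 degrees from the box's x, the barrel stops at 69 and stays; the key is no longer lifted. The drawer then runs out by itself in about 1 s (4 N falling to 2 N).
- cup_empty (a point): Centre of the inner floor of the empty (left, +y) white cup, 15 mm above the worktop; moves with the drawer. Shallow dimple, 40 mm dia. at its foot, 66 at the rim, rim 9 mm above this point. Drawer out: 53 mm in front of the box's face. Drawer side walls reach 36 mm above the worktop (the left one 63 mm left of this point), its front 88 mm.
- cup_mandarin (a point): The same point of the other cup, 97 mm to the right, which holds the mandarin.
- lemon: Yellow lemon 71 x 53 x 51 mm (x, y, z), lying on the worktop; origin at the centre of its underside as it lies at the start, long axis along x.
- lemon_center (a point): Centre of the lemon.
- mandarin: Mandarin, 58 mm dia., 53 mm high, in its cup in the drawer; origin at its underside. It stays there.
- garlic: Garlic bulb 56 mm, bystander.
- honey_jar: Honey jar 64 mm dia., 99 mm high, bystander.
- pepper_mill: Wooden pepper mill 58 mm dia., 130 mm high, bystander.
There are look-alikes about, which are no part of the job. What is shaped like the lemon but orange or pink is not meant.

How it is judged:
By the outcome, as a careful person would: the job done as asked, in the order asked, and still so for the second after the job is handed in, with the robot touching nothing.
It also fails if it takes over 67 s, if anything falls off the work surface, if the arm or the gripper's body presses on something with over 40 N, if the wrist force passes 120 N, or if a joint passes its speed limit or range.

## Robot

A 6-joint arm with a two-finger parallel gripper is mounted at the origin on a cart in front of the work surface, level with it; the furniture and walls round the work are solid. World frame = base frame: x ahead of the robot, y to its left, z up, the work surface at z = 0. Lengths are in m, angles in rad, forces in N, time in s.
With the tool pointing down it reaches from about 0.3 to 0.875 m from the base axis. Payload 6.4 kg.
Tool frame: the origin (TCP) lies midway between the tips of the shut fingers; the grasp point (between the pads) lies 19 mm behind it; z points along the fingers, y is the line along which they close (so a half turn about z gives the same grasp; the last joint's range is limited). The gripper opens to 88 mm and grips with 3 to 60 N. Pads are 18 mm wide; open, the fingers measure 123 mm over their backs; the gripper's body (75 mm by 187 mm) begins 45 mm behind the grasp point.
Start: joints at [-1.356, 0.181, 1.607, -0, 1.354, -0.206], TCP at [0.235, -0.525, 0.239] pointing down, gripper open.
Joint ranges: [-2.99, 2.99], [-0.89, 2.07], [0.3, 2.58], [-1.14, 4.28], [0, 2.63], [-3.12, 3.12]. Speed limits (rad/s): [2.57, 2.57, 3.01, 3.14, 3.14, 3.14].

## Interface

Orientations are given as a unit quaternion [w, x, y, z].
In Python, from station import arm gives the robot as it stands.
- The arm moves only by the tool play_rows, never from a script. Its argument "targets" is a list that holds one entry, the list of rows, each a list of 7 numbers: the turn, a rotation vector about the world's x, y, z in units of 6 degrees (1.0 is 6 degrees), then the shift along the world's x, y, z in units of 40 mm (1.0 is 40 mm), then the opening, from 0 (shut) to 1 (fully open). A call has 1 to 8 rows; each row is the pose to reach, as a shift and turn from the pose commanded when the call began; what a row does not reach only later rows make up. A row lasts 1/12 s, in which the tool goes at most 41.7 mm and 7.16 degrees, less where a joint would pass 70% of its speed; a pose out of reach is approached as far as the arm can. A call with a gripper value outside its range is refused whole. The fingers move at their own pace and stop on an object; "force" is the grip in N (left out, the last holds). Time passes only in rows, so rows that repeat a pose let the fingers close. It gives the time, the measured TCP pose, the force, the opening and the grip force at its end, in the units of the state.
- arm.observe(): the state, without advancing time (a new reading comes with each control period).
- arm.snapshot(name): name is "side" or "top"; returns the picture (480x640x3 uint8, blue, green, red); there is no depth.
- arm.camera_model(name): a dict with "fx", "fy", "cx", "cy" (pixels), "dist_coeffs" ([k1, k2, p1, p2, k3] as OpenCV has them; the pictures are not rectified), "view" (4x4, takes a point from world to camera coordinates). Camera axes: x right, y down, z forward; pixel columns grow to the right and rows downward; lengths in m; the calibration is good to about 2 mm. A picture is of the moment at which its call begins. camera_model takes no time and is no camera call.
- arm.sign_off(): hands the job in; it is judged then, once.
The state is a dict: "time": time; "qpos": joint angles; "joint_velocities": joint speeds; "effort": joint torques, N m; "tool_pos": TCP position; "eef_rot": TCP orientation; "wrist_force": force on the tool from outside, world axes, zero at the start; "moment": the same for the moment, N m; "gripper_width": opening from 0.0 (shut) to 1.0 (fully open); "gripper_force": force on a finger pad.
Only numpy, scipy, OpenCV 4.12 (cv2) and the standard library are available. Lean on these libraries where they do the work, as an engineer would, in place of code of your own. Each camera call takes 0.05 s, during which the arm holds its last target. There are 200 camera calls.

## Working session

There is one attempt and no reset: what is moved stays moved. The work goes in short steps, Python scripts to look and compute and a tool call to move; the robot and the scene stay as the last step left them, time stands still between calls to the robot, and variables do not carry over. Pictures are saved under pics/ and viewed, at most 10 in all, crops included, and the job is handed in when it is done.

Besides the shell and the picture viewer there is one more tool, called after "Call:" as name([rows], argument=value, ...), one row to a line, values as JSON. play_rows: Moves the arm, as the interface text tells. Its arguments: {"type":"object","properties":{"targets":{"type":"array","items":{"type":"array","items":{"type":"array","items":{"type":"number"}}}},"force":{"type":"number"}},"required":["targets"]}

```bash
ls; mkdir -p pics; python3 - <<'E'
from station import arm
import cv2
for n in("side","top"):
    cv2.imwrite(f"pics/{n}0.png",arm.snapshot(n)); m=arm.camera_model(n); print(n,m)
print(arm.observe())
E
```

```text
pics
side {'fx': 566.1725396469743, 'fy': 566.1725396469743, 'cx': 325.20029964384344, 'cy': 237.68612876885473, 'dist_coeffs': array([-0.03089589,  0.        ,  0.        ,  0.        ,  0.        ]), 'view': array([[-0.84771358, -0.53038727,  0.0084278 ,  0.53997598],
       [-0.33922886,  0.52983544, -0.77730186,  0.17920152],
       [ 0.40780567, -0.6617883 , -0.62907137,  0.99631807],
       [ 0.        ,  0.        ,  0.        ,  1.        ]])}
top {'fx': 437.4723940914244, 'fy': 437.4723940914244, 'cx': 308.7414723705371, 'cy': 230.45604982527638, 'dist_coeffs': array([-0.07084517,  0.        ,  0.        ,  0.        ,  0.        ]), 'view': array([[ 0.0286646 , -0.99949307, -0.01385451,  0.12958306],
       [-0.99821924, -0.0278972 , -0.05272651,  0.57197857],
       [ 0.05231328,  0.01534122, -0.99851288,  1.10627691],
       [ 0.        ,  0.        ,  0.        ,  1.        ]])}
{'time': 0.1, 'qpos': array([-1.35628228e+00,  1.81450316e-01,  1.60791692e+00, -1.48015102e-06,
        1.35379651e+00, -2.06302332e-01]), 'joint_velocities': array([ 0.00036095,  0.0001275 , -0.00126421, -0.00206499,  0.00067481,
        0.00023826]), 'effort': array([-5.26649819e-04, -4.34827781e+01, -3.42694116e+01,  7.02751544e-02,
        3.41051607e-02, -4.84086831e-05]), 'tool_pos': array([ 0.23479923, -0.524342  ,  0.23790517]), 'eef_rot': array([-7.85536185e-04,  9.77945407e-01,  2.08859197e-01, -3.94791826e-06]), 'wrist_force': array([-0.24263442,  1.14411549,  0.28266491]), 'moment': array([ 0.01926379, -0.01171871, -0.02157861]), 'gripper_force': 0.0, 'gripper_width': 0.9978550131521594}
```

View pics/side0.png

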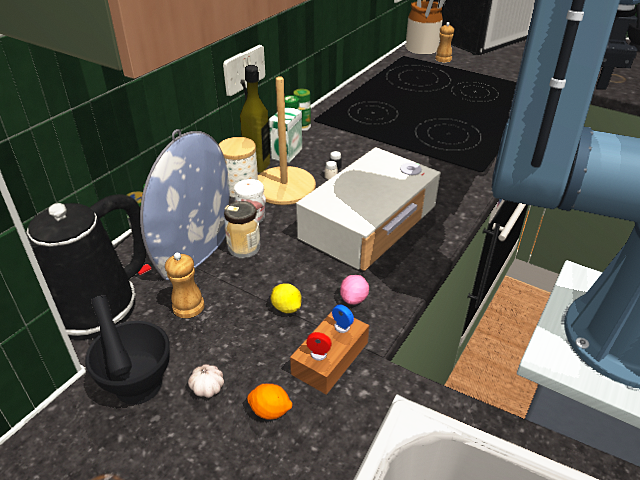

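View pics/top0.png

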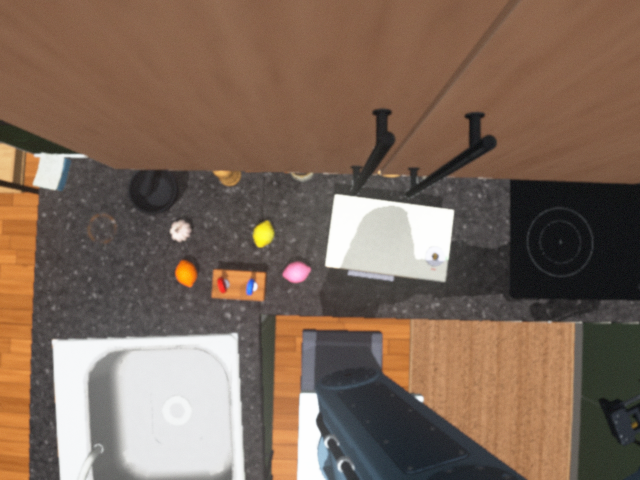

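The side view shows the blue key at (343,316), lemon at (286,298) and lock at (412,169). The top view has them at (251,286), (263,233) and (434,257). Next I'll measure with masks and use enlarged crops.

```bash
cat > h.py <<'E'
import numpy as np, cv2
from station import arm
def cam(n):
    m=arm.camera_model(n); K=np.array([[m["fx"],0,m["cx"]],[0,m["fy"],m["cy"]],[0,0,1]]); return K,np.array(m["dist_coeffs"],float),np.array(m["view"])
def ray(n,p):
    K,d,V=cam(n); u=cv2.undistortPoints(np.array([[p]],float),K,d)[0,0]
    R=V[:3,:3]; v=R.T@np.array([u[0],u[1],1]); return -R.T@V[:3,3], v/np.linalg.norm(v)
def plane(n,p,z):
    o,v=ray(n,p); return o+v*(z-o[2])/v[2]
def tri(ps,pt):
    (a,u),(b,v)=ray("side",ps),ray("top",pt)
    s=np.linalg.lstsq(np.c_[u,-v],b-a,rcond=None)[0]; P,Q=a+u*s[0],b+v*s[1]
    return (P+Q)/2,np.linalg.norm(P-Q)
def proj(n,P):
    K,d,V=cam(n); return cv2.projectPoints(np.atleast_2d(P).astype(float),V[:3,:3],V[:3,3],K,d)[0][:,0]
def blobs(img,lo,hi,amin=15):
    m=cv2.inRange(cv2.cvtColor(img,cv2.COLOR_BGR2HSV),lo,hi)
    n,l,s,c=cv2.connectedComponentsWithStats(m)
    return [(s[i].tolist(),c[i].round(2).tolist(),cv2.minAreaRect(np.argwhere(l==i)[:,::-1].astype(np.float32))) for i in range(1,n) if s[i,4]>=amin]
E
python3 - <<'E'
from h import *
S,T=cv2.imread("pics/side0.png"),cv2.imread("pics/top0.png")
for nm,lo,hi in (("blue",(105,170,60),(125,255,255)),("yellow",(24,150,80),(34,255,255)),("wood",(8,110,70),(18,220,255)),("red",(0,200,80),(4,255,255))):
    for n,I in(("side",S),("top",T)):
        for s,c,r in blobs(I,lo,hi,25):
            if (n=="side" and 230<c[0]<460 and c[1]>150) or (n=="top" and 200<c[0]<460 and 180<c[1]<320): print(nm,n,s,c,[np.round(x,1) for x in r])
def crop(I,x,y,w,h,k): return cv2.resize(I[y:y+h,x:x+w],(w*k,h*k),interpolation=cv2.INTER_CUBIC)
a=np.hstack([crop(S,380,140,66,50,6),crop(T,402,235,66,50,6)])
b=np.hstack([crop(S,305,300,66,50,6),crop(T,205,260,66,50,6)])
cv2.imwrite("pics/c0.png",np.vstack([a,b]))
E
```

```text
blue side [332, 304, 22, 25, 314] [342.24, 316.29] [array([342. , 315.4]), array([23.8, 18.4]), np.float64(53.1)]
blue top [248, 281, 5, 13, 45] [249.87, 286.78] [array([249.7, 286.9]), array([ 3.7, 12.3]), np.float64(8.1)]
yellow side [271, 283, 31, 30, 721] [285.83, 297.83] [array([285.7, 297.7]), array([30. , 28.8]), np.float64(6.3)]
yellow top [253, 220, 21, 28, 419] [262.83, 233.66] [array([262.7, 233.7]), array([23. , 21.9]), np.float64(68.2)]
wood side [223, 137, 33, 23, 151] [240.7, 151.72] [array([239., 148.]), array([22., 32.]), np.float64(90.0)]
wood side [360, 189, 65, 82, 1413] [388.44, 234.27] [array([391.7, 228.1]), array([ 24.7, 100.7]), np.float64(47.0)]
wood side [266, 198, 36, 7, 122] [281.68, 201.74] [array([283.5, 201. ]), array([ 6., 35.]), np.float64(90.0)]
wood side [290, 312, 79, 83, 3071] [329.53, 354.6] [array([329.3, 348.8]), array([52. , 87.3]), np.float64(39.0)]
wood top [211, 268, 56, 33, 1302] [238.71, 284.19] [array([238.5, 284.5]), array([54. , 30.3]), np.float64(3.8)]
red side [307, 332, 24, 23, 403] [318.47, 342.87] [array([318.5, 343. ]), array([22., 23.]), np.float64(90.0)]
red top [218, 279, 7, 13, 54] [220.76, 285.19] [array([220.7, 285.2]), array([12.9,  4.2]), np.float64(73.3)]
```

View pics/c0.png

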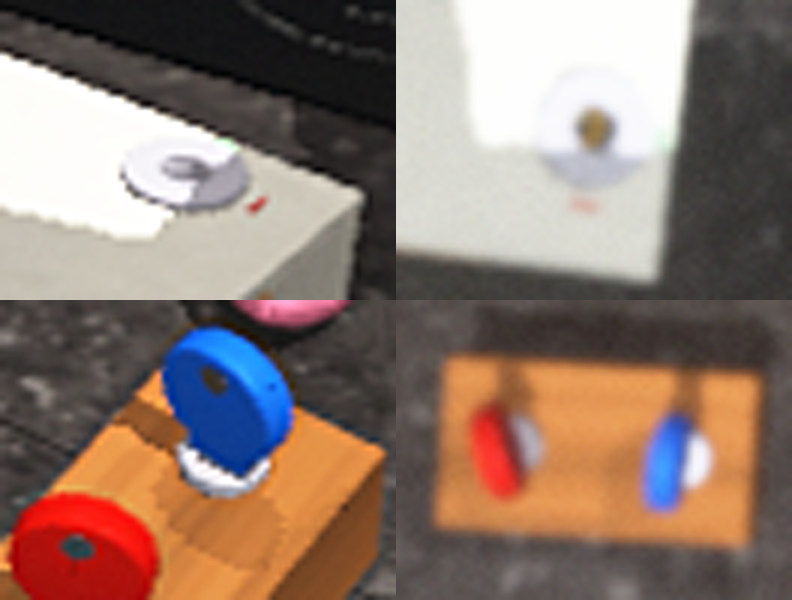

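The crops show the lock hole at about (434.9,255.9) in the top view and (410.5,167.6) in the side view. The blue key is the right-hand one in the top view.

```bash
python3 - <<'E'
from h import *
S,T=cv2.imread("pics/side0.png"),cv2.imread("pics/top0.png")
lk,e=tri((410.5,167.6),(434.9,255.9)); print("lock",lk,e)
print("lock top@.099",plane("top",(434.9,255.9),.099),"side",plane("side",(410.5,167.6),.099))
kb,e=tri((342.4,316.7),(249.6,286.8)); print("bow",kb,e)
print("bow top@.073",plane("top",(249.6,286.8),.073),"side",plane("side",(342.4,316.7),.073))
lm,e=tri((285.83,297.8),(262.8,233.7)); print("lemon",lm,e)
def pca(mask,n,z):
    p=np.argwhere(mask)[:,::-1]; w=np.array([plane(n,q,z)[:2] for q in p]); c=w.mean(0)
    v=np.linalg.eigh(np.cov((w-c).T)); return c,v[0]**.5*1000,np.degrees(np.arctan2(v[1][1,1],v[1][0,1]))
hsv=cv2.cvtColor(T,cv2.COLOR_BGR2HSV)
for nm,lo,hi,z,(x0,x1,y0,y1) in (("blue",(100,110,40),(130,255,255),.073,(235,265,270,305)),("lemon",(22,120,60),(36,255,255),.026,(245,280,215,255)),("wood+",(0,60,60),(180,255,255),.045,(205,275,262,306))):
    m=cv2.inRange(hsv,lo,hi); k=np.zeros_like(m); k[y0:y1,x0:x1]=m[y0:y1,x0:x1]; print(nm,pca(k,"top",z),k.sum()//255)
# holes from block
m=cv2.inRange(hsv,(0,0,110),(180,60,255)); m[:180]=0; m[300:]=0; m[:,:310]=0; m[:,470:]=0
c=max(cv2.findContours(cv2.morphologyEx(m,cv2.MORPH_OPEN,np.ones((9,9))),0,2)[0],key=cv2.contourArea)
r=cv2.minAreaRect(c); print("box",r,[plane("top",q,.095)[:2].round(4).tolist() for q in cv2.boxPoints(r)])
pts=c[:,0].astype(float)
g=cv2.cvtColor(T,cv2.COLOR_BGR2GRAY).astype(float)
re=[]; 
for y in range(215,275):
    row=g[y,435:470]; d=np.diff(row); i=d.argmin(); re.append(plane("top",(435+i+.5,y),.095)[:2])
re=np.array(re); f=cv2.fitLine(re.astype(np.float32),cv2.DIST_HUBER,0,.01,.01).ravel(); print("right edge yaw",np.degrees(np.arctan(f[1]/f[0])),f[2:])
te=[]
for x in range(345,445):
    col=g[180:230,x]; i=np.diff(col).argmax(); te.append(plane("top",(x,180+i+.5),.095)[:2])
te=np.array(te); f=cv2.fitLine(te.astype(np.float32),cv2.DIST_HUBER,0,.01,.01).ravel(); print("rear edge yaw",np.degrees(np.arctan2(-f[0],f[1])),f[2:])
E
```

```text
lock [ 0.51259776 -0.15605712  0.0992129 ] 0.002114644407607543
lock top@.099 [ 0.51165372 -0.1566079   0.099     ] side [ 0.51359649 -0.15573417  0.099     ]
bow [0.42470737 0.28516836 0.07138614] 0.001697741199191134
bow top@.073 [0.42409398 0.28452072 0.073     ] side [0.42471806 0.28690038 0.073     ]
lemon [0.556706   0.262799   0.02540159] 0.0015564978077727116
blue (array([0.42429907, 0.2843428 ]), array([3.54685294, 9.63514293]), np.float64(169.7825317571083)) 71
lemon (array([0.55612679, 0.2620812 ]), array([13.54699144, 17.56349998]), np.float64(162.47037561939072)) 456
wood+ (array([0.42786553, 0.31707101]), array([23.9026574 , 40.34720668]), np.float64(89.9564654167875)) 1757
box ((388.99798583984375, 240.3155059814453), (123.59260559082031, 80.15125274658203), 7.4958577156066895) [[0.4662, 0.109], [0.6565, 0.0891], [0.6262, -0.206], [0.4358, -0.1833]]
right edge yaw -6.5790014 [ 0.5398694  -0.19322231]
rear edge yaw -6.0219088 [ 0.6398235  -0.05879944]
```

Call:
play_rows([
  [[0,0,-0.7,0.25,1,0,0.5],[0,0,-1.4,0.5,2,0,0.5],[0,0,-2.1,0.7,3,0,0.5],[0,0,-2.8,0.95,3.9,0,0.5],[0,0,-3.5,1.2,4.9,0,0.5],[0,0,-4.2,1.4,5.85,0,0.5],[0,0,-5,1.65,6.8,0,0.5],[0,0,-5.72,1.9,7.8,0,0.5]],
], force=40)

```text
time: 0.77
tool_pos: [0.3107, -0.2111, 0.2384]
eef_rot: [-0.0, 0.996, -0.092, 0.0]
wrist_force: [1.4, 0.3, 0.4]
gripper_width: 0.501
gripper_force: 0.0
```

Call:
play_rows([
  [[0,0,0,0.25,1,0,0.5],[0,0,0,0.5,2,0,0.5],[0,0,0,0.7,3,0,0.5],[0,0,0,0.95,3.9,0,0.5],[0,0,0,1.2,4.9,0,0.5],[0,0,0,1.4,5.85,0,0.5],[0,0,0,1.65,6.8,0,0.5],[0,0,0,1.9,7.8,0,0.5]],
])

```text
time: 1.43
tool_pos: [0.3867, 0.1012, 0.2388]
eef_rot: [0.0, 0.996, -0.089, 0.0]
wrist_force: [0.9, -1.0, 0.2]
gripper_width: 0.502
gripper_force: 0.0
```

```bash
cat >> h.py <<'E'
from scipy.spatial.transform import Rotation as Rot
def st(x=None,y=None,z=None,yaw=None):
    o=arm.observe(); q=o["eef_rot"]; R=Rot.from_quat(np.r_[q[1:],q[0]]).as_matrix(); p=o["tool_pos"]
    a=np.degrees(np.arctan2(R[1,1],R[0,1]))
    print("t %.2f p %s yaw_y %.2f zax %s F %s M %s w %.3f gf %.1f q6 %.2f"%(o["time"],p.round(4),a,R[:,2].round(3),o["wrist_force"].round(2),o["moment"].round(3),o["gripper_width"],o["gripper_force"],o["qpos"][5]))
    if x is not None: print("need",((np.array([x,y,z])-p)/.04).round(3),None if yaw is None else round((yaw-a)/6,3))
E
python3 -c "
from h import *
st(.4245,.2848,.13,-100.2)"
```

```text
t 1.43 p [0.3867 0.1012 0.2388] yaw_y -100.21 zax [ 0.001 -0.    -1.   ] F [ 0.88 -0.98  0.17] M [ 0.032 -0.04  -0.038] w 0.502 gf 0.0 q6 1.71
need [ 0.945  4.59  -2.719] 0.001
```

Call:
play_rows([
  [[0,0,0,0.2,0.95,-0.2,0.5],[0,0,0,0.4,1.9,-0.5,0.5],[0,0,0,0.6,2.8,-0.9,0.5],[0,0,0,0.75,3.7,-1.2,0.5],[0,0,0,0.95,4.59,-1.6,0.5],[0,0,0,0.95,4.59,-2.5,0.5],[0,0,0,0.95,4.59,-2.7,0.5],[0,0,0,0.95,4.59,-2.7,0.5]],
])

```text
time: 2.1
tool_pos: [0.4219, 0.2819, 0.1274]
eef_rot: [0.002, 0.996, -0.088, -0.004]
wrist_force: [-0.5, -0.2, -0.9]
gripper_width: 0.499
gripper_force: 0.0
```

```bash
python3 -c "
from h import *
st(.4245,.2848,.055,-100.2)
S=arm.snapshot('side');T=arm.snapshot('top')
def c(I,x,y): return cv2.resize(I[y-40:y+40,x-50:x+50],None,fx=4,fy=4,interpolation=2)
cv2.imwrite('pics/g1.png',np.hstack([c(S,342,300),c(T,250,280)]))"
```

```text
t 2.10 p [0.4219 0.2819 0.1274] yaw_y -100.15 zax [-0.007 -0.003 -1.   ] F [-0.46 -0.24 -0.9 ] M [ 0.023  0.004 -0.004] w 0.499 gf 0.0 q6 2.10
need [ 0.064  0.073 -1.811] -0.009
```

View pics/g1.png

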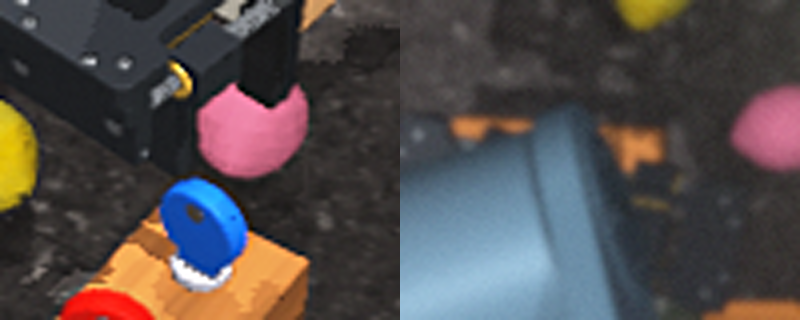

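The fingers straddle the blue bow. Descending to grip.

Call:
play_rows([
  [[0,0,0,0,0.04,-0.5,0.5],[0,0,0,0,0.04,-1.0,0.5],[0,0,0,0,0.04,-1.4,0.5],[0,0,0,0,0.04,-1.7,0.5],[0,0,0,0,0.04,-1.87,0.5],[0,0,0,0,0.04,-1.87,0.5],[0,0,0,0,0.04,-1.87,0.5],[0,0,0,0,0.04,-1.87,0.5]],
])

```text
time: 2.87
tool_pos: [0.4262, 0.2845, 0.0575]
eef_rot: [-0.001, 0.996, -0.089, 0.001]
wrist_force: [0.8, -0.4, 0.4]
gripper_width: 0.504
gripper_force: 0.0
```

Call:
play_rows([
  [[0,0,0,0,0,0,0],[0,0,0,0,0,0,0],[0,0,0,0,0,0,0],[0,0,0,0,0,0,0],[0,0,0,0,0,0,0],[0,0,0,0,0,0,0]],
], force=40)

```text
time: 3.37
tool_pos: [0.4249, 0.2844, 0.056]
eef_rot: [-0.0, 0.996, -0.089, -0.0]
wrist_force: [0.3, -0.1, 1.7]
gripper_width: 0.134
gripper_force: 40.0
```

```bash
python3 -c "
from h import *
st(.4245,.2848,.055,-100.2)"
```

```text
t 3.37 p [0.4249 0.2844 0.056 ] yaw_y -100.20 zax [-0.  0. -1.] F [ 0.3  -0.07  1.71] M [ 0.025  0.024 -0.063] w 0.134 gf 40.0 q6 2.11
need [-0.01   0.01  -0.025] 0.001
```

Call:
play_rows([
  [[0,0,0,0,0,0.4,0],[0,0,0,0,0,1.0,0],[0,0,0,0,0,1.7,0],[0,0,0,0,0,2.4,0],[0,0,0,0,0,3.0,0],[0,0,0,0,0,3.25,0],[0,0,0,0,0,3.25,0],[0,0,0,0,0,3.25,0]],
])

```text
time: 4.03
tool_pos: [0.4246, 0.2843, 0.1853]
eef_rot: [0.0, 0.996, -0.089, -0.0]
wrist_force: [-0.2, 0.4, -1.4]
gripper_width: 0.128
gripper_force: 40.0
```

Call:
play_rows([
  [[0,0,0.4,0.1,-0.5,0,0],[0,0,0.9,0.3,-1.4,0,0],[0,0,1.4,0.5,-2.3,0,0],[0,0,1.9,0.7,-3.2,0,0],[0,0,2.4,0.85,-4.1,0,0],[0,0,2.9,1.05,-5.0,0,0],[0,0,3.4,1.2,-5.9,0,0],[0,0,3.9,1.4,-6.8,0,0]],
])

```text
time: 4.7
tool_pos: [0.4792, 0.0109, 0.1834]
eef_rot: [-0.001, 0.993, 0.116, -0.002]
wrist_force: [0.1, -0.0, -0.5]
gripper_width: 0.131
gripper_force: 40.0
```

Call:
play_rows([
  [[0,0,0.4,0.2,-0.9,0,0],[0,0,0.75,0.35,-1.8,0,0],[0,0,0.75,0.5,-2.7,0,0],[0,0,0.75,0.7,-3.5,0,0],[0,0,0.75,0.8,-4.0,0,0],[0,0,0.75,0.8,-4.2,0,0],[0,0,0.75,0.8,-4.2,0,0],[0,0,0.75,0.8,-4.2,0,0]],
])

```text
time: 5.37
tool_pos: [0.5118, -0.1546, 0.1842]
eef_rot: [-0.001, 0.988, 0.153, -0.001]
wrist_force: [0.5, 0.1, -0.2]
gripper_width: 0.133
gripper_force: 40.0
```

```bash
python3 -c "
from h import *
st(.5126,-.156,.186,-72.3)
S=arm.snapshot('side');T=arm.snapshot('top')
cv2.imwrite('pics/s2raw.png',S);cv2.imwrite('pics/t2raw.png',T)
o=arm.observe()['tool_pos']
print(proj('side',[o+[0,0,-.046],o+[0,0,-.011],o+[0,0,.017]]),proj('side',[.5126,-.156,.099]))
def c(I,x,y): return cv2.resize(I[y-50:y+50,x-50:x+50],None,fx=4,fy=4,interpolation=2)
cv2.imwrite('pics/g2.png',np.hstack([c(S,411,140),c(T,435,250)]))"
```

```text
t 5.37 p [ 0.5118 -0.1546  0.1842] yaw_y -72.34 zax [-0.003  0.002 -1.   ] F [ 0.47  0.08 -0.22] M [0.031 0.061 0.01 ] w 0.133 gf 40.0 q6 0.75
need [ 0.021 -0.035  0.046] 0.007
[[412.59929188 152.30192315]
 [414.31965676 137.91784967]
 [415.73862126 126.03382015]] [[410.96246889 167.67697883]]
```

View pics/g2.png

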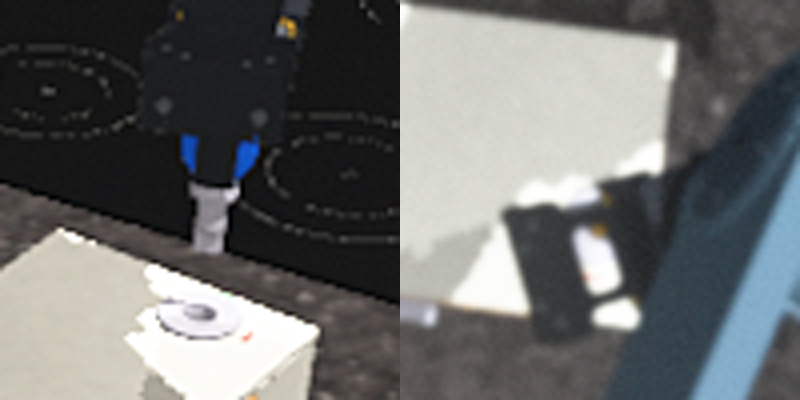

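The tip is seen at about (413.0,152.5), within about 1 px of where the TCP predicts, and the lock is at (411,167.7). The key hangs true, so I'll descend into the well.

Call:
play_rows([
  [[0,0,0,0,-0.02,-0.4,0],[0,0,0,0,-0.02,-0.8,0],[0,0,0,0,-0.02,-0.95,0],[0,0,0,0,-0.02,-1.05,0],[0,0,0,0,-0.02,-1.15,0],[0,0,0,0,-0.02,-1.2,0],[0,0,0,0,-0.02,-1.2,0]],
])

```text
time: 6.05
tool_pos: [0.513, -0.1562, 0.138]
eef_rot: [0.0, 0.988, 0.154, 0.0]
wrist_force: [-0.3, -0.2, -1.1]
gripper_width: 0.134
gripper_force: 40.0
```

```bash
python3 -c "
from h import *
st(.5130,-.156,.123,-72.3)"
```

```text
t 6.05 p [ 0.513  -0.1562  0.138 ] yaw_y -72.29 zax [ 0. -0. -1.] F [-0.35 -0.17 -1.06] M [0.009 0.021 0.017] w 0.134 gf 40.0 q6 0.74
need [-0.     0.005 -0.376] -0.002
```

Call:
play_rows([
  [[0,0,0,0,0,-0.1,0],[0,0,0,0,0,-0.2,0],[0,0,0,0,0,-0.28,0],[0,0,0,0,0,-0.32,0],[0,0,0,0,0,-0.36,0],[0,0,0,0,0,-0.36,0]],
])

```text
time: 6.55
tool_pos: [0.5128, -0.1565, 0.1232]
eef_rot: [-0.0, 0.988, 0.154, -0.0]
wrist_force: [-0.8, -0.1, -0.5]
gripper_width: 0.129
gripper_force: 40.0
```

```bash
python3 -c "
from h import *
st(.5130,-.156,.123,-72.3)"
```

```text
t 6.55 p [ 0.5128 -0.1565  0.1232] yaw_y -72.32 zax [-0.  0. -1.] F [-0.77 -0.13 -0.46] M [ 0.062 -0.018  0.029] w 0.129 gf 40.0 q6 0.74
need [ 0.005  0.011 -0.005] 0.003
```

Call:
play_rows([
  [[0,0,0,0,0,-0.03,0],[0,0,0,0,0,-0.05,0],[0,0,0,0,0,-0.05,0]],
])

```text
time: 6.8
tool_pos: [0.5132, -0.1566, 0.1227]
eef_rot: [0.0, 0.988, 0.154, 0.0]
wrist_force: [-2.7, 1.5, 6.3]
gripper_width: 0.132
gripper_force: 40.0
```

```bash
python3 -c "
from h import *
st(.5130,-.156,.123,-72.3)"
```

```text
t 6.80 p [ 0.5132 -0.1566  0.1227] yaw_y -72.30 zax [ 0.001 -0.    -1.   ] F [-2.66  1.52  6.29] M [ 0.279  0.601 -0.016] w 0.132 gf 40.0 q6 0.74
need [-0.006  0.014  0.008] 0.0
```

Call:
play_rows([
  [[0,0,-0.2,0,0,0,0],[0,0,-0.4,0,0,0,0],[0,0,-0.6,0,0,0,0],[0,0,-0.8,0,0,0,0],[0,0,-1.0,0,0,0,0],[0,0,-1.2,0,0,0,0],[0,0,-1.4,0,0,0,0],[0,0,-1.4,0,0,0,0]],
])

```text
time: 7.47
tool_pos: [0.5136, -0.1562, 0.1227]
eef_rot: [-0.0, 0.997, 0.08, 0.001]
wrist_force: [-1.7, 2.3, 6.7]
gripper_width: 0.133
gripper_force: 40.0
```

```bash
python3 -c "
from h import *
st(.5130,-.156,.123,-96.3)"
```

```text
t 7.47 p [ 0.5136 -0.1562  0.1227] yaw_y -80.77 zax [ 0.001  0.    -1.   ] F [-1.73  2.31  6.66] M [0.523 0.288 0.04 ] w 0.133 gf 40.0 q6 0.89
need [-0.014  0.005  0.008] -2.589
```

Call:
play_rows([
  [[0,0,-0.2,0,0,0,0],[0,0,-0.4,0,0,0,0],[0,0,-0.6,0,0,0,0],[0,0,-0.8,0,0,0,0],[0,0,-1.0,0,0,0,0],[0,0,-1.2,0,0,0,0],[0,0,-1.4,0,0,0,0],[0,0,-1.4,0,0,0,0]],
])

```text
time: 8.13
tool_pos: [0.5135, -0.1562, 0.1225]
eef_rot: [-0.0, 1.0, 0.007, 0.001]
wrist_force: [-1.1, 2.9, 5.5]
gripper_width: 0.132
gripper_force: 40.0
```

```bash
python3 -c "
from h import *
st(.5130,-.156,.123,-96.3)"
```

```text
t 8.13 p [ 0.5135 -0.1562  0.1225] yaw_y -89.17 zax [ 0.001  0.    -1.   ] F [-1.12  2.89  5.53] M [0.55  0.22  0.009] w 0.132 gf 40.0 q6 1.04
need [-0.013  0.005  0.011] -1.189
```

Call:
play_rows([
  [[0,0,-0.2,0,0,0,0],[0,0,-0.4,0,0,0,0],[0,0,-0.6,0,0,0,0],[0,0,-0.8,0,0,0,0],[0,0,-1.0,0,0,0,0],[0,0,-1.2,0,0,0,0],[0,0,-1.4,0,0,0,0],[0,0,-1.4,0,0,0,0]],
])

```text
time: 8.8
tool_pos: [0.5134, -0.1563, 0.1222]
eef_rot: [-0.0, 0.998, -0.066, 0.001]
wrist_force: [-1.1, 2.3, 5.8]
gripper_width: 0.132
gripper_force: 40.0
```

```bash
python3 -c "
from h import *
st(.5130,-.156,.123,-96.3)"
```

```text
t 8.80 p [ 0.5134 -0.1563  0.1222] yaw_y -97.58 zax [ 0.001  0.    -1.   ] F [-1.05  2.28  5.84] M [0.466 0.138 0.046] w 0.132 gf 40.0 q6 1.19
need [-0.009  0.008  0.019] 0.214
```

Call:
play_rows([
  [[0,0,-0.2,0,0,0,0],[0,0,-0.4,0,0,0,0],[0,0,-0.6,0,0,0,0],[0,0,-0.8,0,0,0,0],[0,0,-1.0,0,0,0,0],[0,0,-1.2,0,0,0,0],[0,0,-1.4,0,0,0,0],[0,0,-1.4,0,0,0,0]],
])

```text
time: 9.47
tool_pos: [0.5129, -0.1562, 0.1212]
eef_rot: [-0.0, 0.99, -0.139, 0.0]
wrist_force: [1.5, 2.4, 0.6]
gripper_width: 0.136
gripper_force: 40.0
```

```bash
python3 -c "
from h import *
st(.5130,-.156,.123,-96.3)"
```

```text
t 9.47 p [ 0.5129 -0.1562  0.1212] yaw_y -106.01 zax [ 0.  0. -1.] F [1.46 2.4  0.6 ] M [ 0.573 -0.345 -0.029] w 0.136 gf 40.0 q6 1.33
need [0.003 0.006 0.046] 1.619
```

Fz fell to about 0 and z dropped, so the blade has found the slot. Pushing in gently.

Call:
play_rows([
  [[0,0,0,0,0,-0.03,0],[0,0,0,0,0,-0.06,0],[0,0,0,0,0,-0.08,0],[0,0,0,0,0,-0.08,0]],
])

```text
time: 9.8
tool_pos: [0.513, -0.1561, 0.1182]
eef_rot: [-0.0, 0.99, -0.138, 0.0]
wrist_force: [2.7, 3.4, 1.1]
gripper_width: 0.134
gripper_force: 40.0
```

```bash
python3 -c "
from h import *
st(.5130,-.156,.110,-96.3)"
```

```text
t 9.80 p [ 0.513  -0.1561  0.1182] yaw_y -105.91 zax [ 0.     0.001 -1.   ] F [2.73 3.44 1.09] M [ 0.845 -0.375 -0.071] w 0.134 gf 40.0 q6 1.33
need [-0.001  0.004 -0.205] 1.601
```

Call:
play_rows([
  [[0,0,0.1,0.015,0.02,-0.02,0],[0,0,0.1,0.015,0.02,-0.05,0],[0,0,0.1,0.015,0.02,-0.08,0],[0,0,0.1,0.015,0.02,-0.11,0],[0,0,0.1,0.015,0.02,-0.11,0]],
])

```text
time: 10.22
tool_pos: [0.5134, -0.1559, 0.1143]
eef_rot: [0.0, 0.991, -0.133, -0.0]
wrist_force: [0.3, 2.5, 6.5]
gripper_width: 0.134
gripper_force: 40.0
```

```bash
python3 -c "
from h import *
st(.5130,-.156,.110,-96.3)"
```

```text
t 10.22 p [ 0.5134 -0.1559  0.1143] yaw_y -105.27 zax [-0.    -0.001 -1.   ] F [0.3  2.54 6.52] M [ 0.583  0.261 -0.026] w 0.134 gf 40.0 q6 1.32
need [-0.01  -0.002 -0.107] 1.496
```

Call:
play_rows([
  [[0,0,0,0,0.015,-0.03,0],[0,0,0,0,0.015,-0.06,0],[0,0,0,0,0.015,-0.09,0],[0,0,0,0,0.015,-0.09,0]],
])

```text
time: 10.55
tool_pos: [0.5135, -0.1557, 0.1112]
eef_rot: [0.001, 0.991, -0.133, 0.0]
wrist_force: [-1.5, 2.1, 9.8]
gripper_width: 0.136
gripper_force: 40.0
```

```bash
python3 -c "
from h import *
st(.5130,-.156,.110,-96.3)"
```

```text
t 10.55 p [ 0.5135 -0.1557  0.1112] yaw_y -105.27 zax [-0.    -0.001 -1.   ] F [-1.53  2.13  9.83] M [ 0.398  0.511 -0.028] w 0.136 gf 40.0 q6 1.32
need [-0.013 -0.006 -0.029] 1.495
```

Call:
play_rows([
  [[0,0,0,-0.01,0.01,-0.02,0],[0,0,0,-0.01,0.01,-0.04,0],[0,0,0,-0.01,0.01,-0.05,0],[0,0,0,-0.01,0.01,-0.05,0]],
])

```text
time: 10.88
tool_pos: [0.5135, -0.1556, 0.11]
eef_rot: [0.001, 0.991, -0.133, 0.0]
wrist_force: [-4.8, 1.6, 14.8]
gripper_width: 0.133
gripper_force: 40.0
```

```bash
python3 -c "
from h import *
st(.5130,-.156,.110,-96.3)"
```

```text
t 10.88 p [ 0.5135 -0.1556  0.11  ] yaw_y -105.26 zax [ 0.001 -0.002 -1.   ] F [-4.77  1.63 14.82] M [ 0.508  0.756 -0.125] w 0.133 gf 40.0 q6 1.32
need [-0.013 -0.009  0.   ] 1.494
```

Call:
play_rows([
  [[0,0,-0.5,-0.015,0,0,0],[0,0,-1.0,-0.02,0,0,0],[0,0,-1.5,-0.02,0,0,0],[0,0,-2.0,-0.02,0,0,0],[0,0,-2.6,-0.02,0,0,0],[0,0,-3.2,-0.02,0,0,0],[0,0,-3.8,-0.02,0,0,0],[0,0,-4.4,-0.02,0,0,0]],
])

```text
time: 11.55
tool_pos: [0.5132, -0.1557, 0.11]
eef_rot: [0.001, 0.934, -0.357, 0.001]
wrist_force: [-2.2, 1.5, 11.8]
gripper_width: 0.125
gripper_force: 40.0
```

```bash
python3 -c "
from h import *
st(.5130,-.156,.110,-163)"
```

```text
t 11.55 p [ 0.5132 -0.1557  0.11  ] yaw_y -131.82 zax [ 0.002 -0.002 -1.   ] F [-2.16  1.49 11.81] M [0.459 0.301 0.116] w 0.125 gf 40.0 q6 1.79
need [-0.005 -0.007  0.   ] -5.196
```

Call:
play_rows([
  [[0,0,-0.6,0,0,0,0],[0,0,-1.3,0,0,0,0],[0,0,-2.0,0,0,0,0],[0,0,-2.7,0,0,0,0],[0,0,-3.4,0,0,0,0],[0,0,-4.1,0,0,0,0],[0,0,-4.8,0,0,0,0],[0,0,-5.1,0,0,0,0]],
])

```text
time: 12.22
tool_pos: [0.5129, -0.156, 0.11]
eef_rot: [0.001, 0.807, -0.591, 0.001]
wrist_force: [-2.9, 0.5, 13.2]
gripper_width: 0.13
gripper_force: 40.0
```

```bash
python3 -c "
from h import *
st(.5130,-.156,.110,-163)
S=arm.snapshot('side');st();cv2.imwrite('pics/s3.png',S)"
```

```text
t 12.22 p [ 0.5129 -0.156   0.11  ] yaw_y -162.46 zax [ 0.001 -0.003 -1.   ] F [-2.91  0.45 13.18] M [0.348 0.614 0.129] w 0.130 gf 40.0 q6 2.32
need [0.002 0.    0.   ] -0.09
t 12.27 p [ 0.5129 -0.156   0.11  ] yaw_y -162.48 zax [ 0.001 -0.003 -1.   ] F [-3.53  1.75 13.11] M [0.317 0.514 0.012] w 0.133 gf 40.0 q6 2.32
```

View pics/s3.png

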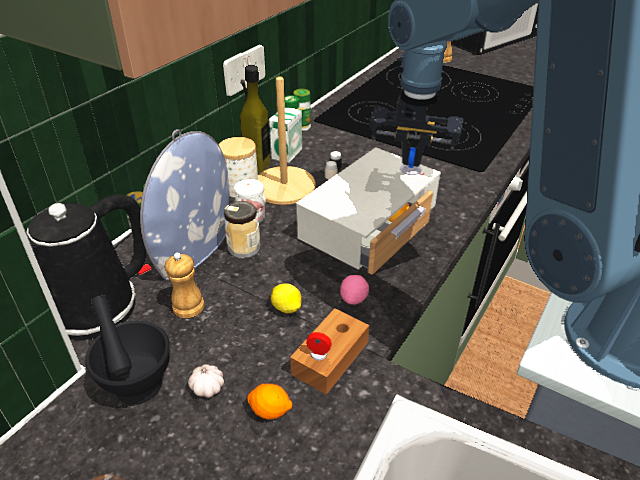

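The drawer has begun to run out. I'll hold, then release the key and retreat.

Call:
play_rows([
  [[0,0,0,0,0,0.03,0],[0,0,0,0,0,0.03,0],[0,0,0,0,0,0.03,0],[0,0,0,0,0,0.03,0],[0,0,0,0,0,0.03,0.4],[0,0,0,0,0,0.03,0.4],[0,0,0,0,0,0.03,0.4],[0,0,0,0,0,0.03,0.4]],
])

```text
time: 12.93
tool_pos: [0.5118, -0.1544, 0.1089]
eef_rot: [0.0, 0.807, -0.59, -0.001]
wrist_force: [-0.9, -0.9, -0.5]
gripper_width: 0.39
gripper_force: 0.0
```

Call:
play_rows([
  [[0,0,0,0,0,0.2,0.4],[0,0,0,0,0,0.6,0.4],[0,0,0,0,0,1.2,0.4],[0,0,0,0,0,2.0,0.4],[0,0,0,0,0,2.5,0.6],[0,0,0,0,0,2.5,0.8],[0,0,0,0,0,2.5,0.8]],
])

```text
time: 13.52
tool_pos: [0.513, -0.155, 0.2111]
eef_rot: [-0.0, 0.807, -0.59, 0.002]
wrist_force: [-0.5, 0.2, -0.8]
gripper_width: 0.602
gripper_force: 0.0
```

```bash
python3 -c "
from h import *
st(.5565,.2625,.2,-107.5)
S=arm.snapshot('side');T=arm.snapshot('top');cv2.imwrite('pics/s4.png',S);cv2.imwrite('pics/t4.png',T)
def c(I,x,y,w,h,k): return cv2.resize(I[y:y+h,x:x+w],(w*k,h*k),interpolation=2)
cv2.imwrite('pics/g4.png',np.hstack([c(S,250,140,200,200,2),c(T,310,170,160,160,2)[:,:].copy() if 0 else cv2.resize(T[180:330,310:460],(400,400),interpolation=2)]))"
```

```text
t 13.52 p [ 0.513  -0.155   0.2111] yaw_y -162.30 zax [ 0.003 -0.002 -1.   ] F [-0.48  0.2  -0.76] M [ 0.182 -0.028  0.046] w 0.602 gf 0.0 q6 2.32
need [ 1.086 10.439 -0.279] 9.134
```

View pics/g4.png

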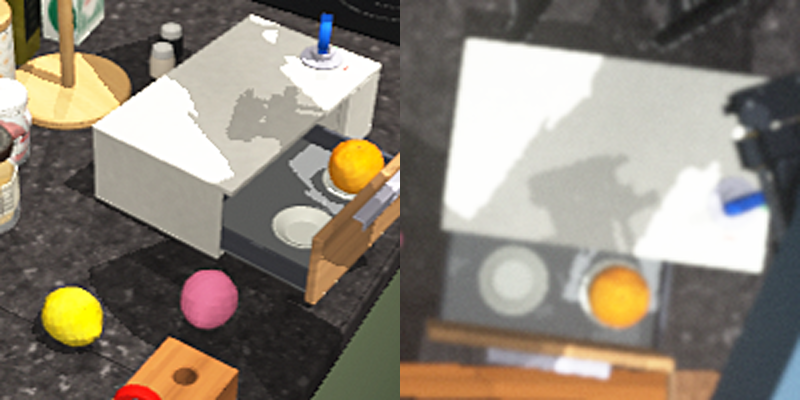

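The drawer is fully out, with the empty cup at side (401,254) and top (352.4,285.1). The key stands in the lock.

```bash
python3 -c "
from h import *
c,e=tri((400.8,253.8),(352.4,285.1)); print('cup rim',c,e, plane('top',(352.4,285.1),.024),plane('side',(400.8,253.8),.024))
S=cv2.imread('pics/s4.png');T=cv2.imread('pics/t4.png')
bs=[b for b in blobs(S,(24,150,80),(34,255,255),200) if 250<b[1][0]<320 and b[1][1]>260][0];bt=[b for b in blobs(T,(24,150,80),(34,255,255),200) if 240<b[1][0]<290 and b[1][1]>200][0]
print('lemon',tri(bs[1],bt[1]),bs[1],bt[1])
d=Rot.from_euler('z',-6.3,degrees=True).apply([[-1,0,0],[0,1,0]])
lk=np.array([.513,-.156,.099])
print('jar',plane('side',(243,250),0),'mill',plane('side',(188,312),0),'pink',plane('side',(355,293),.025),'orangeL',plane('side',(269,401),.025))
mc=tri((429,226),(None or 0,0)) if 0 else None
"

```

```text
cup rim [0.43445893 0.03208536 0.02110662] 0.005285742036001471 [0.43228852 0.03114053 0.024     ] [0.43542693 0.03674723 0.024     ]
lemon (array([0.55666625, 0.26266991, 0.02509897]), np.float64(0.0017191336690373692)) [285.85, 297.88] [262.88, 233.75]
jar [0.72826632 0.17638371 0.        ] mill [0.70313148 0.36979599 0.        ] pink [0.45718854 0.18398668 0.025     ] orangeL [0.45176551 0.45814673 0.025     ]
```

Call:
play_rows([
  [[0,0,0.6,0.05,0.5,0,0.8],[0,0,1.4,0.15,1.4,0,0.8],[0,0,2.2,0.25,2.3,0,0.8],[0,0,3.0,0.35,3.3,0,0.8],[0,0,3.8,0.45,4.2,0,0.8],[0,0,4.6,0.55,5.2,0,0.8],[0,0,5.4,0.65,6.1,0,0.8],[0,0,6.2,0.75,7.0,0,0.8]],
])

```text
time: 14.28
tool_pos: [0.541, 0.1273, 0.2076]
eef_rot: [0.001, 0.954, -0.3, -0.002]
wrist_force: [0.7, 0.6, 0.7]
gripper_width: 0.802
gripper_force: 0.0
```

Call:
play_rows([
  [[0,0,0.8,0.1,0.9,-0.2,0.8],[0,0,1.6,0.2,1.8,-0.5,0.8],[0,0,2.4,0.3,2.7,-0.8,0.8],[0,0,2.93,0.34,3.3,-1.4,0.8],[0,0,2.93,0.34,3.46,-2.0,0.8],[0,0,2.93,0.34,3.46,-2.5,0.8],[0,0,2.93,0.34,3.46,-2.5,0.8],[0,0,2.93,0.34,3.46,-2.5,0.8]],
])

```text
time: 14.95
tool_pos: [0.5538, 0.2633, 0.1069]
eef_rot: [0.001, 0.988, -0.152, -0.003]
wrist_force: [-0.9, -0.5, -0.1]
gripper_width: 0.798
gripper_force: 0.0
```

```bash
python3 -c "
from h import *
st(.5562,.2625,.0085,-107.5)
S=cv2.imread('pics/s4.png');T=cv2.imread('pics/t4.png')
for n,I,(x0,x1,y0,y1) in(('side',S,(378,424,234,272)),('top',T,(334,372,265,304))):
    h=cv2.cvtColor(I,cv2.COLOR_BGR2GRAY)[y0:y1,x0:x1]; t,m=cv2.threshold(h,0,255,8)
    c=max(cv2.findContours(m,0,1)[0],key=cv2.contourArea); e=cv2.fitEllipse(cv2.convexHull(c)); p=(e[0][0]+x0,e[0][1]+y0); print(n,t,cv2.boundingRect(c),p,e[1],plane(n,p,.024))
    cv2.imwrite('pics/m_%s.png'%n,m)
" 
```

```text
t 14.95 p [0.5538 0.2633 0.1069] yaw_y -107.52 zax [-0.006 -0.002 -1.   ] F [-0.95 -0.51 -0.08] M [ 0.065 -0.007  0.028] w 0.798 gf 0.0 q6 2.13
need [ 0.059 -0.02  -2.459] 0.003
side 144.0 (8, 9, 30, 21) (401.51283264160156, 252.8722858428955) (20.60216522216797, 31.26119041442871) [0.4354842  0.03338764 0.024     ]
top 159.0 (6, 7, 26, 26) (352.3089027404785, 284.73052978515625) (25.431659698486328, 25.7407169342041) [0.43321433 0.03139457 0.024     ]
```

Call:
play_rows([
  [[0,0,0,0,0,-0.6,0.8],[0,0,0,0,0,-1.2,0.8],[0,0,0,0,0,-1.8,0.8],[0,0,0,0,0,-2.2,0.8],[0,0,0,0,0,-2.5,0.8],[0,0,0,0,0,-2.5,0.8],[0,0,0,0,0,-2.5,0.8],[0,0,0,0,0,-2.5,0.8]],
])

```text
time: 15.62
tool_pos: [0.5572, 0.2639, 0.0112]
eef_rot: [-0.0, 0.988, -0.153, 0.001]
wrist_force: [0.4, 0.6, 0.7]
gripper_width: 0.799
gripper_force: 0.0
```

Call:
play_rows([
  [[0,0,0,0,0,0,0.3],[0,0,0,0,0,0,0.3],[0,0,0,0,0,0,0.3],[0,0,0,0,0,0,0.3],[0,0,0,0,0,0,0.3],[0,0,0,0,0,0,0.3]],
], force=15)

```text
time: 16.12
tool_pos: [0.5566, 0.2639, 0.0105]
eef_rot: [-0.0, 0.988, -0.152, 0.001]
wrist_force: [-1.2, -1.1, 6.3]
gripper_width: 0.575
gripper_force: 14.5
```

```bash
python3 -c "
from h import *
st(.4343,.0324,.15,-96.3)"
```

```text
t 16.12 p [0.5566 0.2639 0.0105] yaw_y -107.52 zax [ 0.001  0.    -1.   ] F [-1.16 -1.11  6.3 ] M [-0.162  0.218  0.009] w 0.575 gf 14.5 q6 2.13
need [-3.056 -5.786  3.487] 1.87
```

Call:
play_rows([
  [[0,0,0,0,0,0.3,0.3],[0,0,0,0,0,0.8,0.3],[0,0,0,0,0,1.5,0.3],[0,0,0,0,0,2.2,0.3],[0,0,0,0,0,2.9,0.3],[0,0,0,0,0,3.4,0.3],[0,0,0,0,0,3.5,0.3],[0,0,0,0,0,3.5,0.3]],
])

```text
time: 16.78
tool_pos: [0.5569, 0.2641, 0.1516]
eef_rot: [-0.001, 0.988, -0.152, 0.002]
wrist_force: [0.6, 0.1, -0.4]
gripper_width: 0.579
gripper_force: 14.7
```

```bash
python3 -c "
from h import *
st(.4343,.0324,.15,-96.3)
S=arm.snapshot('side');cv2.imwrite('pics/s5.png',S)
o=arm.observe()['tool_pos'];print(proj('side',o+[0,0,.019]))
print([b[:2] for b in blobs(S,(22,150,60),(36,255,255),60)])
cv2.imwrite('pics/g5.png',cv2.resize(S[120:340,200:420],None,fx=2.5,fy=2.5))"
```

```text
t 16.78 p [0.5569 0.2641 0.1516] yaw_y -107.52 zax [ 0.004  0.001 -1.   ] F [ 0.64  0.12 -0.45] M [0.083 0.019 0.042] w 0.579 gf 14.7 q6 2.13
need [-3.065 -5.793 -0.04 ] 1.871
[[283.36311544 237.33382934]]
[([240, 110, 12, 29, 184], [244.54, 122.9]), ([419, 210, 22, 18, 280], [429.89, 218.31]), ([272, 223, 27, 32, 688], [284.85, 238.77])]
```

View pics/g5.png

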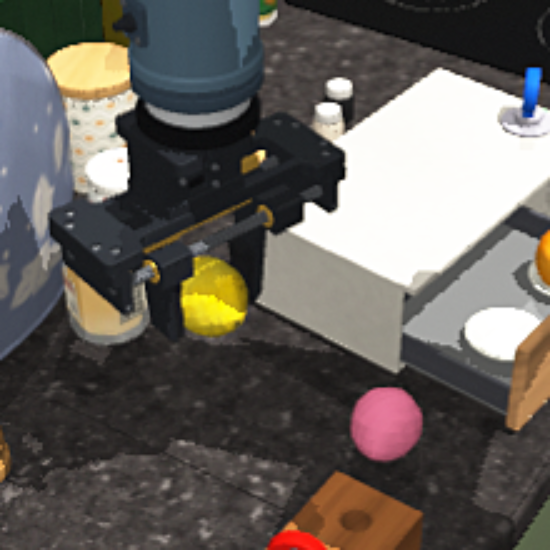

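Call:
play_rows([
  [[0,0,0.2,-0.25,-0.5,0,0.3],[0,0,0.5,-0.7,-1.3,0,0.3],[0,0,0.8,-1.15,-2.15,0,0.3],[0,0,1.1,-1.6,-3.0,0,0.3],[0,0,1.4,-2.05,-3.9,0,0.3],[0,0,1.7,-2.5,-4.75,0,0.3],[0,0,1.87,-2.9,-5.45,0,0.3],[0,0,1.87,-3.06,-5.79,0,0.3]],
])

```text
time: 17.5
tool_pos: [0.4298, 0.0303, 0.1471]
eef_rot: [0.0, 0.998, -0.055, -0.003]
wrist_force: [0.2, -0.4, -0.6]
gripper_width: 0.58
gripper_force: 14.7
```

Call:
play_rows([
  [[0,0,0,0,0,-0.3,0.3],[0,0,0,0,0,-0.8,0.3],[0,0,0,0,0,-1.3,0.3],[0,0,0,0,0,-1.8,0.3],[0,0,0,0,0,-2.2,0.3],[0,0,0,0,0,-2.2,0.3],[0,0,0,0,0,-2.2,0.3]],
])

```text
time: 18.08
tool_pos: [0.4313, 0.0326, 0.0596]
eef_rot: [-0.0, 0.998, -0.055, -0.003]
wrist_force: [-1.0, 0.1, -0.7]
gripper_width: 0.573
gripper_force: 14.7
```

```bash
python3 -c "
from h import *
st(.4343,.0324,.027,-96.3)
S=arm.snapshot('side');cv2.imwrite('pics/s6.png',S)
cv2.imwrite('pics/g6.png',cv2.resize(S[120:340,300:500],None,fx=2.5,fy=2.5))"
```

```text
t 18.08 p [0.4313 0.0326 0.0596] yaw_y -96.32 zax [-0.005  0.001 -1.   ] F [-0.97  0.15 -0.69] M [ 0.066 -0.035 -0.023] w 0.573 gf 14.7 q6 1.48
need [ 0.074 -0.004 -0.816] 0.003
```

View pics/g6.png

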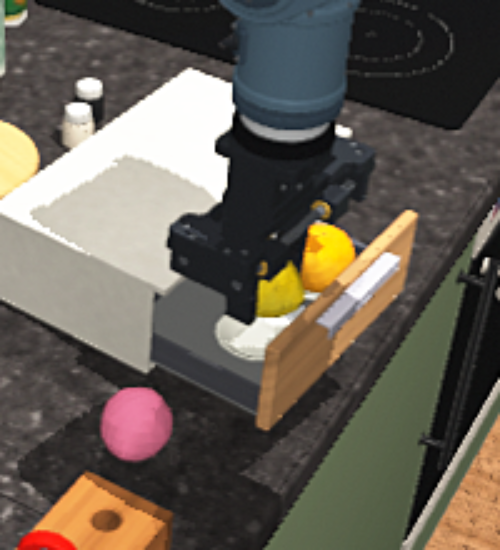

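The lemon hangs over the empty cup, clear of the front and the mandarin. Lowering.

Call:
play_rows([
  [[0,0,0,0.02,0,-0.2,0.3],[0,0,0,0.02,0,-0.4,0.3],[0,0,0,0.02,0,-0.6,0.3],[0,0,0,0.02,0,-0.72,0.3],[0,0,0,0.02,0,-0.76,0.3],[0,0,0,0.02,0,-0.76,0.3],[0,0,0,0.02,0,-0.76,0.3]],
])

```text
time: 18.72
tool_pos: [0.4343, 0.0322, 0.0311]
eef_rot: [-0.0, 0.998, -0.055, -0.0]
wrist_force: [0.3, -0.1, -0.8]
gripper_width: 0.577
gripper_force: 14.7
```

```bash
python3 -c "
from h import *
st(.4343,.0324,.0255,-96.3)"
```

```text
t 18.72 p [0.4343 0.0322 0.0311] yaw_y -96.31 zax [-0.  0. -1.] F [ 0.25 -0.11 -0.84] M [ 0.052 -0.011 -0.013] w 0.577 gf 14.7 q6 1.48
need [-0.001  0.006 -0.14 ] 0.002
```

Call:
play_rows([
  [[0,0,0,0,0,-0.05,0.3],[0,0,0,0,0,-0.1,0.3],[0,0,0,0,0,-0.13,0.3],[0,0,0,0,0,-0.13,0.3]],
])

```text
time: 19.05
tool_pos: [0.4346, 0.032, 0.0263]
eef_rot: [0.0, 0.998, -0.055, 0.0]
wrist_force: [-2.2, 0.0, 5.1]
gripper_width: 0.577
gripper_force: 14.5
```

```bash
python3 -c "
from h import *
st(.4343,.0324,.0255,-96.3)"
```

```text
t 19.05 p [0.4346 0.032  0.0263] yaw_y -96.30 zax [ 0. -0. -1.] F [-2.16  0.05  5.08] M [0.045 0.289 0.015] w 0.577 gf 14.5 q6 1.48
need [-0.008  0.009 -0.02 ] -0.0
```

Touching the cup floor at 5 N. I'll open a little and rise.

Call:
play_rows([
  [[0,0,0,0,0,0.02,0.6],[0,0,0,0,0,0.02,0.63],[0,0,0,0,0,0.02,0.68],[0,0,0,0,0,0.02,0.7],[0,0,0,0,0,0.02,0.7],[0,0,0,0,0,0.02,0.7]],
])

```text
time: 19.55
tool_pos: [0.4343, 0.0321, 0.0267]
eef_rot: [0.0, 0.998, -0.055, -0.0]
wrist_force: [-0.2, 0.2, -0.9]
gripper_width: 0.699
gripper_force: 0.0
```

Call:
play_rows([
  [[0,0,0,0,0,0.3,0.7],[0,0,0,0,0,0.8,0.7],[0,0,0,0,0,1.6,0.7],[0,0,0,0,0,2.5,0.7],[0,0,0,0,0,3.4,0.7],[0,0,0,0,0,4.2,0.7],[0,0,0,0,0,4.5,0.7],[0,0,0,0,0,4.5,0.7]],
])

```text
time: 20.22
tool_pos: [0.4366, 0.0317, 0.2105]
eef_rot: [0.001, 0.998, -0.055, 0.004]
wrist_force: [0.4, -0.4, -0.0]
gripper_width: 0.695
gripper_force: 0.0
```

```bash
python3 -c "
from h import *
st()
S=arm.snapshot('side');cv2.imwrite('pics/s7.png',S)
cv2.imwrite('pics/g7.png',cv2.resize(S[120:340,200:500],None,fx=2.5,fy=2.5))"
```

```text
t 20.22 p [0.4366 0.0317 0.2105] yaw_y -96.30 zax [ 0.007 -0.001 -1.   ] F [ 0.41 -0.42 -0.01] M [ 0.049 -0.004  0.048] w 0.695 gf 0.0 q6 1.48
```

View pics/g7.png

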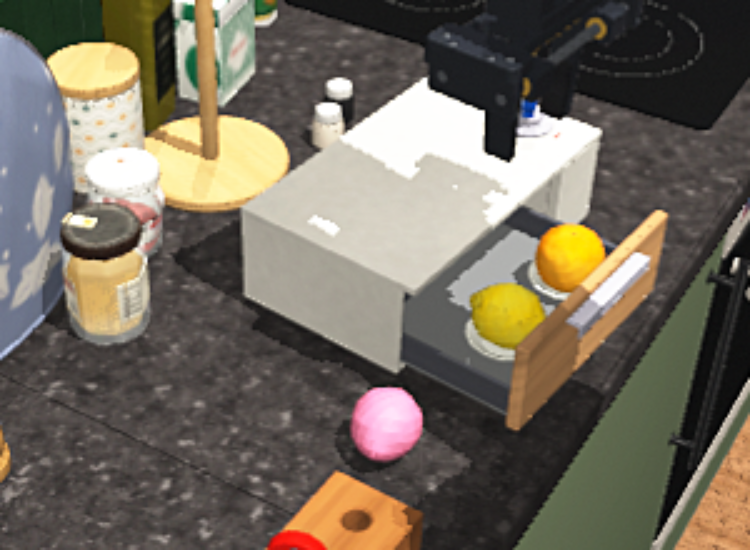

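The lemon sits in its cup at crop (507,316), the mandarin is in place, the drawer is open, and the key is still in the lock. Handing in.

```bash
python3 -c "
from station import arm
print(arm.sign_off())"
```

```text
the job is handed in; nothing more can be done
None
```

The job is done and handed in at about 20 s: the blue key unlocked the pantry drawer and stays in the lock, the drawer is open, and the lemon sits in the empty cup beside the mandarin.

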